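# Turn a flat-edged disc until its flat seats on the alignment bar

### The arm

A 6-joint arm with a two-finger parallel gripper is mounted at the origin on a cart in front of the work surface, level with it; the furniture and walls round the work are solid. World frame = base frame: x ahead of the robot, y to its left, z up, the work surface at z = 0. Lengths are in mm, angles in rad, forces in N, time in s.
With the tool pointing down it reaches from about 275 to 750 mm from the base axis. Payload 10.2 kg.
Tool frame: the origin (TCP) lies between the finger pads; the fingertips stand ctrl.tip_reach ahead of it and the grasp point (between the pads) lies 6 mm ahead of it (ctrl.tip_reach is the distance from the TCP to the fingertips, in mm); z points along the fingers, y is the line along which they close (so a half turn about z gives the same grasp; the last joint's range is limited). The gripper opens to 88 mm and grips with 3 to 60 N. Pads are 18 mm wide; open, the fingers measure 123 mm over their backs; the gripper's body (75 mm by 187 mm) begins 45 mm behind the grasp point.
Start: joints at [-1.535, 0.313, 1.498, -0, 1.331, -0.223], TCP at [134.345, -507.526, 263.72] pointing down, gripper open.
Joint ranges: [-2.94, 2.94], [-0.97, 2.17], [0.19, 2.56], [-1.23, 4.37], [0.02, 3.11], [-2.88, 2.88]. Speed limits (rad/s): [2.39, 2.39, 3.01, 3.14, 3.14, 3.14].

### API

Orientations are given as a unit quaternion [x, y, z, w].
In Python, from rig import ctrl, imaging, job_done gives the robot as it stands. The module is installed in compiled form; this text tells all that it offers.
- The arm moves only by the shell command python3 -m jog 'ROWS'. ROWS is JSON, a list of rows, each an object with "dp": the shift along the tool's x, y, z in mm, a list of three; "delta_rot": the turn, a rotation vector about the tool's x, y, z in rad, a list of three; "grip": the opening, from 0 (shut) to 1 (fully open). A call has 1 to 5 rows; each row is the pose to reach, as a shift and turn from the pose commanded when the call began, along the tool's axes at that moment; what a row does not reach only later rows make up. A row lasts 1/10 s, in which the tool goes at most 50 mm and 8.59 degrees, less where a joint would pass 70% of its speed; a pose out of reach is approached as far as the arm can. A call with a gripper value outside its range is refused whole. The fingers move at their own pace and stop on an object; the grip force is fixed at half the most. Time passes only in rows, so rows that repeat a pose let the fingers close. It gives the time, the measured TCP pose, the force, the opening and the grip force at its end, in the units of the state.
- ctrl.observe(): the state, without advancing time (a new reading comes with each control period).
- imaging.capture(name): name is "scene" or "top" or "wrist"; returns the picture (420x560x3 uint8, red, green, blue); there is no depth.
- imaging.calibration(name): a dict with "fov_y" (degrees; the focal length in pixels is half the picture's height over the tangent of half this angle, whatever the lens; pixels are square), "cx", "cy" (the principal point, pixels), "origin" and "rotation" of the camera in the world; the wrist camera has in their place "tool_from_camera" (4x4, takes a point from camera to tool coordinates, whose origin is the TCP and whose axes are the flange's). Camera axes: x right, y down, z forward; pixel columns grow to the right and rows downward; lengths in mm; the calibration is good to about 2 mm. A picture is of the moment at which its call begins: read the wrist's pose just before it. calibration takes no time and is no camera call.
- job_done(): hands the job in; it is judged then, once.
The state is a dict: "clock": time; "joints": joint angles; "joint_vel": joint speeds; "tau": joint torques, N m; "tcp_pos": TCP position; "ee_rot": TCP orientation; "force": force on the tool from outside, world axes, zero at the start; "wrist_torque": the same for the moment, N m; "width": finger opening in mm; "gripper_force": force on a finger pad.
Only numpy, scipy, OpenCV 4.12 (cv2) and the standard library are available. Lean on these libraries where they do the work, as an engineer would, in place of code of your own. Each camera call takes 0.05 s, during which the arm holds its last target. There are 200 camera calls.

### The job

Turn the flat-edged disc round in its nest (push its brass stud with a fingertip) until the flat faces the blue bar, then feed it forward until you feel the flat bear squarely on the bar and press it there with a steady, gentle push of about 8 N for a full second; there is glass in the disc, so never let it bear on the bar with as much as 20 N. Then let go and leave the disc lying in the nest with its flat flush along the bar; do not lift the disc out, and leave the small things round the nest where they are.

Things in the scene. Friction and masses are not known exactly. Their poses are not given: they have to be found in the camera images.
- nest: Fixed aluminium nest, 192 x 128 mm, nowhere above z = 23 mm. Origin under the channel's middle on the bench; x runs along it to the bar. Floor at z = 10 mm, side rails at y = -48 and +48 mm, near lip at x = -68 mm. Slippery to the disc. Blue bar across the far end: face towards -x, reset for each job, anywhere from x = 52 to 72 mm (not measured: feel for it); gives 1 mm per 20 N, 3 mm at most.
- disc: Loose dark steel disc, 90 mm across with one straight flat, 0.25 kg, lying in the nest channel. Origin at the round's centre, under its feet; its top is 11.5 mm higher (21.5 mm above the bench). The flat faces the disc's own +x, 36 mm from the centre, 54 mm long; a white line on top points at it. A glass window lies in the middle.
- stud (a point): Middle, half-way up, of the upright brass stud fixed on the disc: 12 mm diameter, 26 mm tall (21.5 to 47.5 mm above the bench), on the disc's own -x axis 30 mm from the disc's centre, opposite the flat.
- collet: Small grey metal collet, 25 mm across, 30 mm tall, standing beside the nest; leave it alone. Origin at its underside.
- magnifier: Black eye loupe, 40 mm across, 38 mm tall, standing beside the nest; leave it alone. Origin at its underside.
- jar: Small jar with black lid, 36 mm across, 40 mm tall, standing beside the nest; leave it alone. Origin at its underside.
- green_marker: White and green marker pen, 130 mm long, lying beside the nest; leave it alone. Origin at the middle of its underside; it lies along its own y axis.
Things that resemble listed ones, but are neither listed nor needed, are in the scene too. Several things have the shape of the disc; the one meant has the colours described above.

How it is judged (in metres and radians):
On the way:
1. the disc's flat is pressed squarely (within 2 degrees) against the bar with 5 to 12 N for 0.8 s (angle between the x axis of disc and the x axis of nest, either way round below 0.035 rad and x of align_bar_c0 in the frame of disc between 0.038 and 0.043 m and contact force between disc and align_bar_c0 between 5 and 12 N), for 0.8 s.
At the end, for the whole second after the job is handed in: The disc lies flat in the nest, at rest and released, its flat facing the blue bar, parallel to it within 2 degrees (0.035 rad) and less than 2 mm from it (the middle of the bar, 5 mm behind its face, 38 to 43 mm along the disc's own x axis) (angle between the x axis of disc and the x axis of nest, either way round below 0.035 rad and x of align_bar_c0 in the frame of disc between 0.038 and 0.043 m and angle between disc's own z axis and vertical below 0.04 rad and z of disc in the frame of nest below 0.012 m and linear speed of disc below 0.01 m/s and angular speed of disc below 0.05 rad/s); the robot touches nothing.
It fails at once if more than 20 N between the disc and the bar (contact force between disc and align_bar_c0 above 20 N).
It fails at once if the disc is lifted out of its nest or tipped (z of disc in the frame of nest above 0.018 m or angle between disc's own z axis and vertical above 0.15 rad).
It fails at once if a thing beside the nest is moved by more than 20 mm (distance of any of collet, magnifier, jar, green_marker from where it was at the start of the episode above 0.02 m).
It also fails if it takes over 64 s, if anything falls off the work surface, if the arm or the gripper's body presses on something with over 40 N, if the wrist force passes 120 N, or if a joint passes its speed limit or range.

## Working session

There is one attempt and no reset: what is moved stays moved. The work goes in short steps, Python scripts to look and compute and a shell command to move; the robot and the scene stay as the last step left them, time stands still between calls to the robot, and variables do not carry over. Pictures are saved under pics/ and viewed, at most 10 in all, crops included, and the job is handed in when it is done.

```bash
mkdir -p pics
python3 - <<'E'
from rig import ctrl, imaging
import cv2
o=ctrl.observe();print(o, ctrl.tip_reach)
for n in("scene","top"):
    im=imaging.capture(n);cv2.imwrite(f"pics/{n}0.png",im[:,:,::-1]);print(n,imaging.calibration(n))
print(imaging.calibration("wrist"))
E
```

```text
{'clock': 0.0, 'joints': array([-1.53535972e+00,  3.13437377e-01,  1.49840375e+00,  9.55517915e-06,
        1.33094784e+00, -2.23412351e-01]), 'joint_vel': array([-0.00091936,  0.00065528,  0.00023826, -0.00031435,  0.00030791,
       -0.00107684]), 'tau': array([ 1.87346941e-04, -4.02206397e+01, -2.52269018e+01,  6.95622386e-02,
        3.54608952e-02, -1.30052485e-04]), 'tcp_pos': array([ 134.360207  , -507.31572973,  263.18004323]), 'ee_rot': array([ 9.91636306e-01,  1.29062305e-01,  6.07564166e-05, -5.95081290e-04]), 'force': array([-0.27138278, -0.43266621, -1.05402604]), 'wrist_torque': array([0.01779373, 0.01129704, 0.0196639 ]), 'gripper_force': 0.0, 'width': 88.0550908589644} 25.0
scene {'fov_y': 44.69064944336613, 'cx': 279.088698738398, 'cy': 207.35236262574995, 'origin': array([-19.2042842 , 287.91739494, 713.52785907]), 'rotation': array([-0.47682479,  0.79195887, -0.32502716,  0.19949085])}
top {'fov_y': 53.94186165543483, 'cx': 280.8641119383995, 'cy': 211.49472720918072, 'origin': array([437.35590986,  17.567432  , 921.89001472]), 'rotation': array([ 0.71516498, -0.69567419,  0.05209089, -0.04316262])}
{'fov_y': 64.4002088232518, 'cx': 281.62357300651865, 'cy': 209.32093835140572, 'tool_from_camera': array([[-3.87776184e-04, -9.47065025e-01, -3.21041567e-01,
         8.35680340e+01],
       [ 9.99999734e-01, -5.65496745e-04,  4.60333252e-04,
        -1.58896445e+00],
       [-6.17513484e-04, -3.21041304e-01,  9.47064993e-01,
        -1.21513648e+02],
       [ 0.00000000e+00,  0.00000000e+00,  0.00000000e+00,
         1.00000000e+00]])}
```

View pics/top0.png

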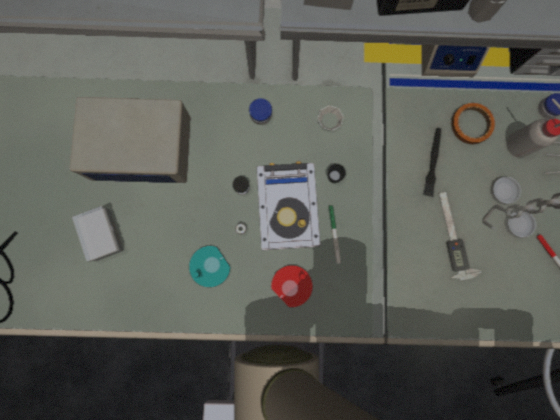

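View pics/scene0.png

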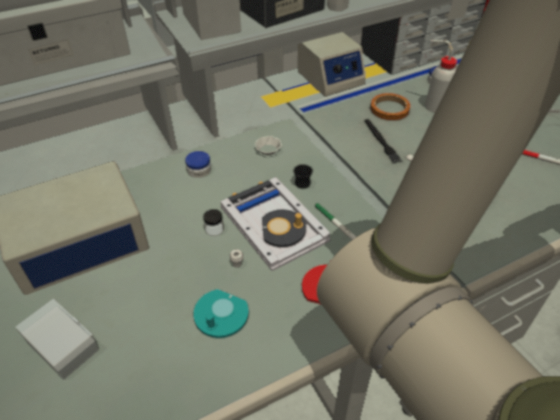

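The top picture shows three disc-shaped things: dark in the nest (289,217), teal (209,266) and red (291,285). The dark one in the nest, with its brass stud, fits the description. Next is a close crop of it.

```bash
cat > h.py <<'E'
import numpy as np
from scipy.spatial.transform import Rotation as R
from rig import ctrl, imaging
def cam(n,obs=None):
    c=imaging.calibration(n);f=210/np.tan(np.radians(c['fov_y']/2))
    if n=='wrist':
        T=np.array(c['tool_from_camera']);A=R.from_quat(obs['ee_rot']).as_matrix()
        return c,f,obs['tcp_pos']+A@T[:3,3],A@T[:3,:3]
    return c,f,np.array(c['origin']),R.from_quat(c['rotation']).as_matrix()
def px2w(n,u,v,z,obs=None):
    c,f,o,M=cam(n,obs);d=M@np.array([(u-c['cx'])/f,(v-c['cy'])/f,1]);return o+d*(z-o[2])/d[2]
def w2px(n,p,obs=None):
    c,f,o,M=cam(n,obs);q=M.T@(np.array(p)-o);return np.array([c['cx']+f*q[0]/q[2],c['cy']+f*q[1]/q[2]])
E
python3 - <<'E'
from h import *
import cv2
im=cv2.imread('pics/top0.png')[155:255,225:345]
cv2.imwrite('pics/crop.png',cv2.resize(im,None,fx=6,fy=6,interpolation=cv2.INTER_CUBIC))
for u,v in((289,217),(240,150),(350,150)):print(px2w('top',u,v,20))
E
```

```text
[548.11822137 -10.44699401  20.        ]
[696.65140193 103.33745408  20.        ]
[ 704.29815899 -144.45295072   20.        ]
```

View pics/crop.png

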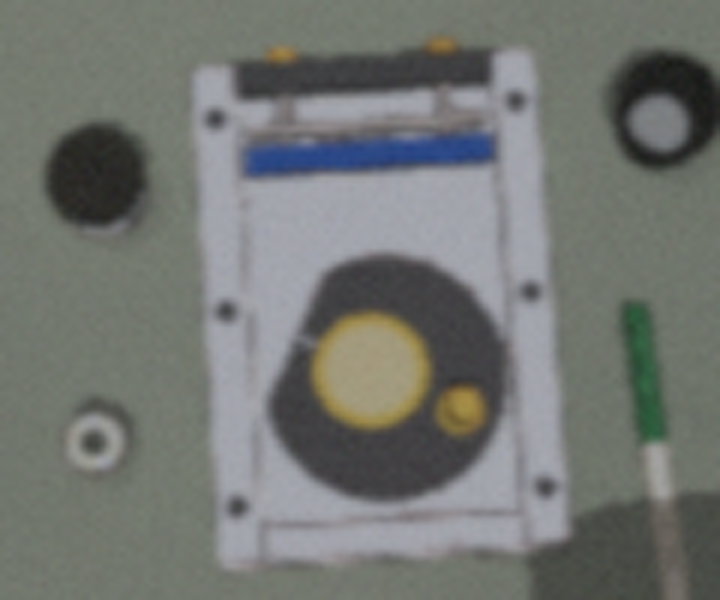

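The crop confirms the dark disc: white line at crop (305,340) facing left, stud at (462,410), blue bar at the top, collet, jar, loupe and marker clear of the rails. Now computing poses.

```bash
cat > g.py <<'E'
from h import *
t=lambda u,v,z:px2w('top',225+u/6-.4,155+v/6-.4,z)
C=np.array([t(*c,23) for c in((195,68),(537,50),(570,543),(222,568))])
m=C.mean(0);print('corners',C.round(1).tolist(),[np.linalg.norm(C[i]-C[i-1]).round(1) for i in range(4)])
ax=(C[0]+C[1]-C[2]-C[3])[:2];yaw=np.arctan2(ax[1],ax[0]);print('nest',m.round(1),'yaw',yaw)
X=np.array([np.cos(yaw),np.sin(yaw)]);Y=np.array([-X[1],X[0]])
loc=lambda p:np.array([(p[:2]-m[:2])@X,(p[:2]-m[:2])@Y]).round(1)
for n,p in dict(disc=t(388,378,21.5),stud=t(462,407,47.5),line=t(305,340,21.5),glass=t(371,370,21.5),bar=t(370,175,23),jar=t(97,175,40),loupe=t(660,115,38),collet=t(97,442,30),mk=t(635,303,8)).items():print(n,p.round(1),loc(p))
E
python3 g.py
```

```text
corners [[660.4, 63.5, 23.0], [671.1, -63.6, 23.0], [488.0, -78.5, 23.0], [475.5, 47.4, 23.0]] [np.float64(185.6), np.float64(127.6), np.float64(183.7), np.float64(126.5)]
nest [573.8  -7.8  23. ] yaw 0.08408192141723855
disc [546.6 -11.   21.5] [-27.3  -1. ]
stud [533.8 -36.7  47.5] [-42.2 -25.5]
line [559.8  19.8  21.5] [-11.6  28.6]
glass [549.4  -4.7  21.5] [-24.    5.1]
bar [621.8  -2.5  23. ] [48.3  1.2]
jar [615.4  96.8  40. ] [ 50.3 100.7]
loupe [ 644.2 -107.6   38. ] [  61.8 -105.4]
collet [519.3  93.8  30. ] [-45.7 105.7]
mk [ 579.1 -103.1    8. ] [ -2.7 -95.5]
```

```bash
python3 -m jog '[{"dp":[40,-28,0],"delta_rot":[0,0,0],"grip":0.45},{"dp":[80,-56,0],"delta_rot":[0,0,0],"grip":0.45},{"dp":[120,-84,10],"delta_rot":[0,0,0],"grip":0.45},{"dp":[160,-112,20],"delta_rot":[0,0,0],"grip":0.45},{"dp":[200,-140,20],"delta_rot":[0,0,0],"grip":0.45}]'
python3 -m jog '[{"dp":[40,-28,10],"delta_rot":[0,0,0],"grip":0.45},{"dp":[80,-56,20],"delta_rot":[0,0,0],"grip":0.45},{"dp":[120,-84,30],"delta_rot":[0,0,0],"grip":0.45},{"dp":[160,-112,40],"delta_rot":[0,0,0],"grip":0.45},{"dp":[200,-140,50],"delta_rot":[0,0,0],"grip":0.45}]'
python3 -c "
from rig import ctrl;o=ctrl.observe();print(o['joints'],o['tcp_pos'],o['ee_rot'],o['clock'])"
```

```text
clock: 0.6
tcp_pos: [292.4, -318.9, 242.6]
ee_rot: [0.992, 0.129, -0.0, -0.001]
force: [1.1, -0.3, 0.1]
width: 49.9
gripper_force: 0.0
clock: 1.1
tcp_pos: [450.3, -132.6, 193.3]
ee_rot: [0.992, 0.129, -0.0, 0.0]
force: [0.6, -1.3, 0.1]
width: 40.3
gripper_force: 0.0
[-5.36709603e-01  2.63576745e-01  1.75983203e+00 -5.15202233e-05
  1.11823726e+00  7.75252536e-01] [ 450.27605897 -132.58319465  193.262     ] [ 9.91635835e-01  1.29067304e-01 -3.52991461e-05  1.72168391e-06] 1.1
```

```bash
python3 -m jog '[{"dp":[35,-24,3],"delta_rot":[0,0,0.05],"grip":0.35},{"dp":[70,-48,6],"delta_rot":[0,0,0.09],"grip":0.35},{"dp":[105,-72,10],"delta_rot":[0,0,0.13],"grip":0.35},{"dp":[132,-89,13],"delta_rot":[0,0,0.175],"grip":0.35},{"dp":[132,-89,13],"delta_rot":[0,0,0.175],"grip":0.35}]'
python3 -m jog '[{"dp":[0,0,0],"delta_rot":[0,0,0],"grip":0.35},{"dp":[0,0,0],"delta_rot":[0,0,0],"grip":0.35}]'
python3 - <<'E'
from h import *
import cv2,pickle
o=ctrl.observe();im=imaging.capture('wrist');cv2.imwrite('pics/w1.png',im[:,:,::-1]);pickle.dump(o,open('o1.pkl','wb'));print(o['tcp_pos'],o['ee_rot'],o['joints'],o['force'])
E
```

```text
clock: 1.6
tcp_pos: [555.3, -12.0, 179.7]
ee_rot: [0.999, 0.043, -0.0, -0.0]
force: [0.2, -0.4, 0.2]
width: 30.6
gripper_force: 0.0
clock: 1.8
tcp_pos: [553.7, -15.3, 180.7]
ee_rot: [0.999, 0.042, -0.0, 0.0]
force: [-0.6, 0.8, 0.5]
width: 31.0
gripper_force: 0.0
[553.70193561 -15.34094898 180.68527605] [ 9.99131711e-01  4.16625282e-02 -2.39989280e-04  1.90738596e-06] [-2.39177093e-01  4.52114249e-01  1.52389646e+00 -1.48719575e-04
  1.16604206e+00  1.24832865e+00] [-0.60660515  0.83970811  0.48035962]
```

View pics/w1.png

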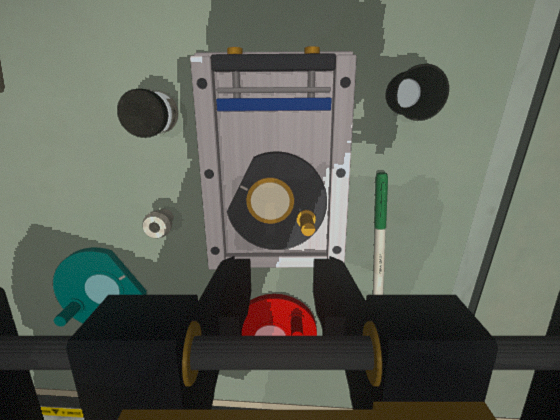

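The wrist view shows the dark disc centred near (277,201), stud top at about (308,230), its base at (305,215), the blue bar at v≈104, and nothing close to the fingers.

```bash
cat > g2.py <<'E'
from h import *
import pickle,cv2
o=pickle.load(open('o1.pkl','rb'))
im=cv2.imread('pics/w1.png')
t=lambda u,v,z:px2w('wrist',u,v,z,o)
# dark disc mask
g=im.max(2);sub=np.zeros_like(g);sub[140:256,218:331]=(g[140:256,218:331]<85)
n,l,s,c=cv2.connectedComponentsWithStats(sub,connectivity=4);k=1+s[1:,4].argmax();print(s[k])
cnt=max(cv2.findContours((l==k).astype('u1'),cv2.RETR_EXTERNAL,cv2.CHAIN_APPROX_NONE)[0],key=cv2.contourArea)[:,0]
P=np.array([t(u,v,21.5)[:2] for u,v in cnt])
from scipy.optimize import least_squares
def r(q):
    d=P-q[:2];e=np.array([np.cos(q[2]),np.sin(q[2])])
    return np.minimum(0,0)+np.where(d@e>36*.93,np.maximum(np.hypot(*d.T)-q[3],d@e-36),np.hypot(*d.T)-q[3])
best=min((least_squares(r,[548,-11,a,45],loss='soft_l1',f_scale=.5) for a in np.arange(.5,2.5,.2)),key=lambda s:s.cost)
print('disc',best.x.round(3),best.cost)
st=t(308,230,47.5);sb=t(305,215,21.5);print('stud',st.round(1),sb.round(1), 'from disc', (best.x[:2]-30*np.array([np.cos(best.x[2]),np.sin(best.x[2])])).round(1))
for n,a in dict(bL=t(217,110,22),bR=t(330,110,22),tl=t(192,53,23),tr=t(355,53,23),bl=t(208,268,23),br=t(341,266,23)).items():print(n,a.round(1))
for a in [(202,83),(346,82),(209,173),(341,173),(215,250),(337,250)]:print(t(*a,23).round(1)[:2],end=' ')
E
python3 g2.py
```

```text
[ 227  151  100   99 5191]
disc [547.682  -9.084   1.171  44.393] 382.9431388096605
stud [534.4 -37.3  47.5] [538.1 -36.2  21.5] from disc [536.  -36.7]
bL [621.8  44.   22. ]
bR [629.3 -46.8  22. ]
tl [662.   63.6  23. ]
tr [672.3 -60.3  23. ]
bl [478.5  49.2  23. ]
br [490.9 -75.1  23. ]
[641.2  55.9] [651.3 -56.4] [569.7  49.5] [579.  -62.6] [497.7  43. ] [507.  -69.1]
```

```bash
python3 -m jog '[{"dp":[-5,5,0],"delta_rot":[0,0,-0.14],"grip":0.35},{"dp":[-10,10,0],"delta_rot":[0,0,-0.28],"grip":0.35},{"dp":[-15,15,0],"delta_rot":[0,0,-0.42],"grip":0.35},{"dp":[-19.6,19.9,0],"delta_rot":[0,0,-0.56],"grip":0.35},{"dp":[-19.6,19.9,0],"delta_rot":[0,0,-0.7],"grip":0.35}]'
python3 -m jog '[{"dp":[0,0,20],"delta_rot":[0,0,-0.13],"grip":0.35},{"dp":[0,0,40],"delta_rot":[0,0,-0.26],"grip":0.35},{"dp":[0,0,60],"delta_rot":[0,0,-0.388],"grip":0.35},{"dp":[0,0,70],"delta_rot":[0,0,-0.388],"grip":0.35},{"dp":[0,0,70],"delta_rot":[0,0,-0.388],"grip":0.35}]'
python3 -m jog '[{"dp":[0,0,0],"delta_rot":[0,0,0],"grip":0.35},{"dp":[0,0,0],"delta_rot":[0,0,0],"grip":0.35}]'
python3 - <<'E'
from h import *
import cv2,pickle
o=ctrl.observe();im=imaging.capture('wrist');o2=ctrl.observe();cv2.imwrite('pics/w2.png',im[:,:,::-1]);pickle.dump(o,open('o2.pkl','wb'));print(o['tcp_pos'],o2['tcp_pos'],o['joints'],o['force'])
M=R.from_quat(o['ee_rot']).as_matrix();print(np.arctan2(M[1,0],M[0,0]))
print(w2px('wrist',[535.8,-36.8,47.5],o),w2px('wrist',[547.7,-9.1,21.5],o))
E
```

```text
clock: 2.35
tcp_pos: [535.6, -37.5, 181.1]
ee_rot: [0.923, 0.384, 0.0, 0.0]
force: [0.1, 0.2, 0.5]
width: 30.8
gripper_force: 0.0
clock: 2.85
tcp_pos: [535.6, -36.6, 110.0]
ee_rot: [0.834, 0.551, -0.001, -0.001]
force: [0.5, -0.2, -0.1]
width: 30.5
gripper_force: 0.0
clock: 3.05
tcp_pos: [536.8, -36.4, 111.8]
ee_rot: [0.834, 0.552, 0.001, 0.001]
force: [-0.2, 0.6, 0.3]
width: 30.8
gripper_force: 0.0
[536.76447917 -36.39832598 111.77609838] [536.70006315 -36.33542031 111.64994905] [-2.85608051e-01  5.07964729e-01  1.64177641e+00  2.50672196e-05
  9.90015050e-01  1.15051291e-01] [-0.19760289  0.5968119   0.27177342]
1.1701234613268938
[282.0384307  244.38145909] [282.15429661 185.63963433]
```

View pics/w2.png

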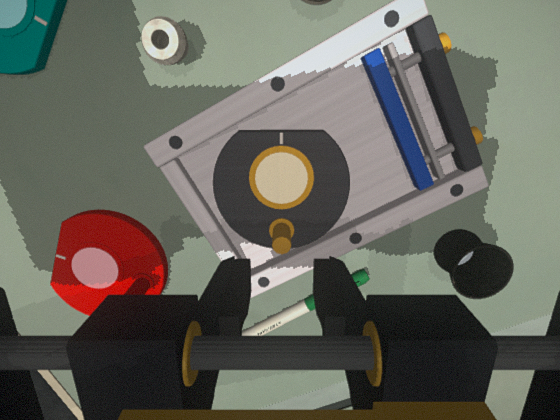

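The stud top is at (282,244), exactly as predicted, between the fingers at (235,270) and (330,270). The flat is level at v≈131. Descending and gripping.

```bash
python3 -m jog '[{"dp":[0,0,20],"delta_rot":[0,0,0],"grip":0.35},{"dp":[0,0,40],"delta_rot":[0,0,0],"grip":0.35},{"dp":[0,0,52],"delta_rot":[0,0,0],"grip":0.35},{"dp":[0,0,58.5],"delta_rot":[0,0,0],"grip":0.35},{"dp":[0,0,58.5],"delta_rot":[0,0,0],"grip":0.35}]'
python3 -m jog '[{"dp":[0,0,0],"delta_rot":[0,0,0],"grip":0.2},{"dp":[0,0,0],"delta_rot":[0,0,0],"grip":0.1},{"dp":[0,0,0],"delta_rot":[0,0,0],"grip":0.1},{"dp":[0,0,0],"delta_rot":[0,0,0],"grip":0.1},{"dp":[0,0,0],"delta_rot":[0,0,0],"grip":0.1}]'
```

```text
clock: 3.6
tcp_pos: [536.3, -36.1, 52.0]
ee_rot: [0.833, 0.553, -0.0, -0.0]
force: [0.6, 0.4, 0.3]
width: 30.6
gripper_force: 0.0
clock: 4.1
tcp_pos: [536.6, -36.3, 52.7]
ee_rot: [0.833, 0.553, 0.0, 0.0]
force: [-0.0, -0.4, 1.7]
width: 11.1
gripper_force: 30.0
```

```bash
python3 -m jog '[{"dp":[0.15,-3,0],"delta_rot":[0,0,0.1],"grip":0.1},{"dp":[0.6,-5.96,0],"delta_rot":[0,0,0.2],"grip":0.1},{"dp":[1.34,-8.87,0],"delta_rot":[0,0,0.3],"grip":0.1}]'
python3 -m jog '[{"dp":[0.15,-3,0],"delta_rot":[0,0,0.1],"grip":0.1},{"dp":[0.6,-5.96,0],"delta_rot":[0,0,0.2],"grip":0.1},{"dp":[1.34,-8.87,0],"delta_rot":[0,0,0.3],"grip":0.1},{"dp":[1.34,-8.87,0],"delta_rot":[0,0,0.3],"grip":0.1}]'
```

```text
clock: 4.4
tcp_pos: [529.0, -31.6, 52.6]
ee_rot: [0.907, 0.42, 0.0, 0.0]
force: [0.6, -0.4, 2.8]
width: 11.0
gripper_force: 30.0
clock: 4.8
tcp_pos: [522.8, -24.5, 52.5]
ee_rot: [0.96, 0.282, 0.0, 0.0]
force: [-0.2, 0.0, 4.0]
width: 10.7
gripper_force: 30.0
```

```bash
python3 -m jog '[{"dp":[0.15,-3,0],"delta_rot":[0,0,0.1],"grip":0.1},{"dp":[0.6,-5.96,0],"delta_rot":[0,0,0.2],"grip":0.1},{"dp":[1.34,-8.87,0],"delta_rot":[0,0,0.3],"grip":0.1},{"dp":[2.37,-11.7,0],"delta_rot":[0,0,0.4],"grip":0.1},{"dp":[3.45,-14,0],"delta_rot":[0,0,0.485],"grip":0.1}]'
python3 -m jog '[{"dp":[2,0,0],"delta_rot":[0,0,0],"grip":0.1},{"dp":[4,0,0],"delta_rot":[0,0,0],"grip":0.1},{"dp":[4,0,0],"delta_rot":[0,0,0],"grip":0.1}]'
python3 - <<'E'
from h import *
import cv2,pickle
o=ctrl.observe();im=imaging.capture('wrist');cv2.imwrite('pics/w3.png',im[:,:,::-1]);pickle.dump(o,open('o3.pkl','wb'));print(o['tcp_pos'],o['force'],o['joints'])
M=R.from_quat(o['ee_rot']).as_matrix();print(np.arctan2(M[1,0],M[0,0]))
E
```

```text
clock: 5.3
tcp_pos: [518.4, -11.2, 52.5]
ee_rot: [0.999, 0.043, 0.0, 0.0]
force: [-1.0, -0.8, 4.7]
width: 11.0
gripper_force: 30.0
clock: 5.6
tcp_pos: [522.6, -10.8, 52.5]
ee_rot: [0.999, 0.045, 0.0, 0.0]
force: [0.7, 0.2, 3.6]
width: 11.0
gripper_force: 30.0
[522.56715888 -10.83129784  52.48275699] [0.66406346 0.15812183 3.62322521] [-2.45183685e-01  5.75969160e-01  1.72442333e+00  2.27253023e-04
  8.40284277e-01  1.23482736e+00]
0.09063378606726649
```

View pics/w3.png

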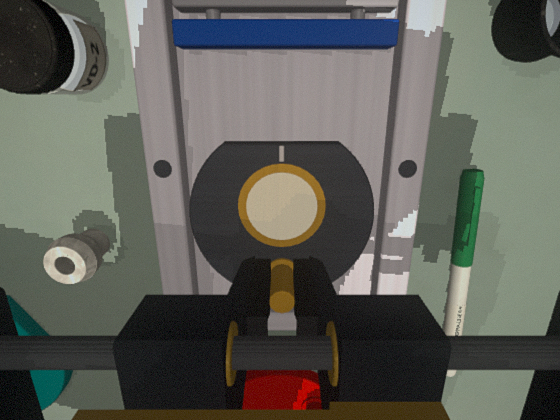

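The disc is turned: flat at v≈142 faces the blue bar (near edge v≈47), white line at (281,153), stud held between the fingers at (282,285). Measuring the angle and gap.

Run:
```python
from h import *
import pickle,cv2
o=pickle.load(open('o3.pkl','rb'));im=cv2.imread('pics/w3.png').astype(int)
def fit(val,us,v0,v1,z):
    P=[]
    for u in us:
        c=np.convolve(val[v0:v1,u],[1,1,1],'same')/3.;g=np.abs(np.diff(c))[2:-2];k=g.argmax()+2
        w=np.abs(np.diff(c))[k-2:k+3];P.append(px2w('wrist',u,v0+k+.5+(w*np.arange(-2,3)).sum()/w.sum(),z,o)[:2])
    P=np.array(P);p=np.polyfit(P[:,1],P[:,0],1);r=P[:,0]-np.polyval(p,P[:,1]);k=abs(r)<2*r.std()+.1;p=np.polyfit(P[k,1],P[k,0],1);return P[k].mean(0).round(2),-np.arctan(p[0]),r.std()
g=im.sum(2)
print('flat',fit(g,range(238,330,2),132,152,21.5))
b=im[:,:,0]-im[:,:,2]
print('bar',fit(b,range(185,385,2),40,58,20),fit(b,range(185,385,2),40,58,22))
for v in(80,100,120): # rail inner edges: horizontal gradient print
    pass
```

```text
flat (array([586.64,  -4.21]), np.float64(0.09170953362917017), np.float64(0.3014198393113445))
bar (array([ 6.2565e+02, -5.2000e-01]), np.float64(0.0974320001818898), np.float64(0.4617046712744407)) (array([ 6.2538e+02, -5.4000e-01]), np.float64(0.0974320001818943), np.float64(0.45571143588848756))
```

```bash
cat > chk.py <<'E'
# mean force along tool x over n readings; exit 1 once it bears
import sys
from h import *
n=int(sys.argv[1]);F=[];P=[]
for i in range(n):
    imaging.capture('wrist');o=ctrl.observe();M=R.from_quat(o['ee_rot']).as_matrix()
    F.append(M.T@o['force']);P.append(M.T@o['tcp_pos'])
f=np.mean(F,0);print('Ftool',f.round(2),'sd',np.std(F,0).round(2),'x',np.mean(P,0)[0].round(2),'t',o['clock'])
sys.exit(f[0]<float(sys.argv[2]))
E
python3 -m jog '[{"dp":[6,0,0],"delta_rot":[0,0,0],"grip":0.1},{"dp":[12,0,0],"delta_rot":[0,0,0],"grip":0.1},{"dp":[18,0,0],"delta_rot":[0,0,0],"grip":0.1},{"dp":[24,0,0],"delta_rot":[0,0,0],"grip":0.1},{"dp":[29,0,0],"delta_rot":[0,0,0],"grip":0.1}]'
python3 chk.py 10 -3
python3 - <<'E'
from h import *
import cv2
cv2.imwrite('pics/w4.png',imaging.capture('wrist')[:,:,::-1])
E
```

```text
clock: 6.15
tcp_pos: [550.5, -8.3, 52.4]
ee_rot: [0.999, 0.045, -0.001, -0.0]
force: [-4.9, 0.2, 8.7]
width: 10.7
gripper_force: 30.0
Ftool [ 1.04  0.28 -4.49] sd [0.47 0.6  0.48] x 548.41 t 6.65False
```

View pics/w4.png

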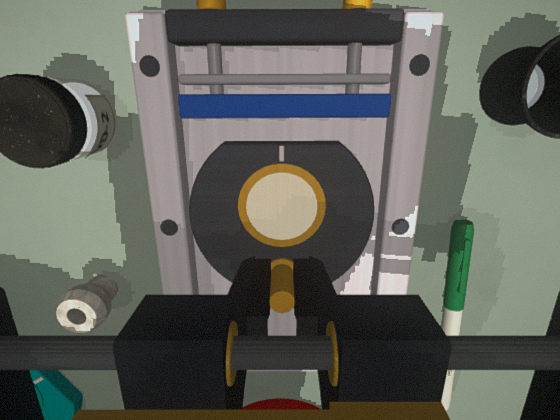

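The gap is now about 24 px, roughly 10 mm, and still square. I'll go 6 mm more, then feel in 0.3 mm steps.

```bash
python3 -m jog '[{"dp":[1.2,0,0],"delta_rot":[0,0,0],"grip":0.1},{"dp":[2.4,0,0],"delta_rot":[0,0,0],"grip":0.1},{"dp":[3.6,0,0],"delta_rot":[0,0,0],"grip":0.1},{"dp":[4.8,0,0],"delta_rot":[0,0,0],"grip":0.1},{"dp":[6,0,0],"delta_rot":[0,0,0],"grip":0.1}]' >/dev/null
python3 chk.py 6 -1.5 &&
python3 -m jog '[{"dp":[0.3,0,0],"delta_rot":[0,0,0],"grip":0.1}]' >/dev/null && python3 chk.py 4 -1.5 &&
python3 -m jog '[{"dp":[0.3,0,0],"delta_rot":[0,0,0],"grip":0.1}]' >/dev/null && python3 chk.py 4 -1.5 &&
python3 -m jog '[{"dp":[0.3,0,0],"delta_rot":[0,0,0],"grip":0.1}]' >/dev/null && python3 chk.py 4 -1.5 &&
python3 -m jog '[{"dp":[0.3,0,0],"delta_rot":[0,0,0],"grip":0.1}]' >/dev/null && python3 chk.py 4 -1.5 &&
python3 -m jog '[{"dp":[0.3,0,0],"delta_rot":[0,0,0],"grip":0.1}]' >/dev/null && python3 chk.py 4 -1.5 &&
python3 -m jog '[{"dp":[0.3,0,0],"delta_rot":[0,0,0],"grip":0.1}]' >/dev/null && python3 chk.py 4 -1.5
```

```text
Ftool [ 0.8  -0.48 -5.63] sd [0.46 0.36 0.41] x 554.14 t 7.5False
```

```bash
sed -i 's/sys.exit(f\[0\]<float(sys.argv\[2\]))/sys.exit(int(f[0]<float(sys.argv[2])))/' chk.py
python3 -m jog '[{"dp":[0.3,0,0],"delta_rot":[0,0,0],"grip":0.1}]' >/dev/null && python3 chk.py 4 -1.5 &&
python3 -m jog '[{"dp":[0.3,0,0],"delta_rot":[0,0,0],"grip":0.1}]' >/dev/null && python3 chk.py 4 -1.5 &&
python3 -m jog '[{"dp":[0.3,0,0],"delta_rot":[0,0,0],"grip":0.1}]' >/dev/null && python3 chk.py 4 -1.5 &&
python3 -m jog '[{"dp":[0.3,0,0],"delta_rot":[0,0,0],"grip":0.1}]' >/dev/null && python3 chk.py 4 -1.5 &&
python3 -m jog '[{"dp":[0.3,0,0],"delta_rot":[0,0,0],"grip":0.1}]' >/dev/null && python3 chk.py 4 -1.5 &&
python3 -m jog '[{"dp":[0.3,0,0],"delta_rot":[0,0,0],"grip":0.1}]' >/dev/null && python3 chk.py 4 -1.5 &&
python3 -m jog '[{"dp":[0.3,0,0],"delta_rot":[0,0,0],"grip":0.1}]' >/dev/null && python3 chk.py 4 -1.5 &&
python3 -m jog '[{"dp":[0.3,0,0],"delta_rot":[0,0,0],"grip":0.1}]' >/dev/null && python3 chk.py 4 -1.5 &&
python3 -m jog '[{"dp":[0.3,0,0],"delta_rot":[0,0,0],"grip":0.1}]' >/dev/null && python3 chk.py 4 -1.5 &&
python3 -m jog '[{"dp":[0.3,0,0],"delta_rot":[0,0,0],"grip":0.1}]' >/dev/null && python3 chk.py 4 -1.5
```

```text
Ftool [ 0.01  0.11 -6.52] sd [0.58 0.5  0.23] x 554.34 t 7.8
Ftool [-0.71 -0.48 -6.92] sd [0.71 0.19 0.26] x 554.5 t 8.1
Ftool [-1.05  0.2  -6.99] sd [0.18 0.48 0.23] x 554.79 t 8.4
Ftool [-1.1  -0.07 -6.82] sd [0.21 0.69 0.4 ] x 555.07 t 8.7
Ftool [-1.01  0.07 -6.43] sd [0.41 0.12 0.14] x 555.38 t 9.0
Ftool [-0.71 -0.47 -7.13] sd [0.38 0.5  0.5 ] x 555.68 t 9.3
Ftool [-1.52 -0.36 -6.69] sd [0.54 0.19 0.47] x 555.98 t 9.6
```

```bash
J(){ :; }
python3 -m jog '[{"dp":[0.3,0,0],"delta_rot":[0,0,0],"grip":0.1}]' >/dev/null && python3 chk.py 4 -3 &&
python3 -m jog '[{"dp":[0.3,0,0],"delta_rot":[0,0,0],"grip":0.1}]' >/dev/null && python3 chk.py 4 -3 &&
python3 -m jog '[{"dp":[0.3,0,0],"delta_rot":[0,0,0],"grip":0.1}]' >/dev/null && python3 chk.py 4 -3 &&
python3 -m jog '[{"dp":[0.3,0,0],"delta_rot":[0,0,0],"grip":0.1}]' >/dev/null && python3 chk.py 4 -3 &&
python3 -m jog '[{"dp":[0.3,0,0],"delta_rot":[0,0,0],"grip":0.1}]' >/dev/null && python3 chk.py 4 -3 &&
python3 -m jog '[{"dp":[0.3,0,0],"delta_rot":[0,0,0],"grip":0.1}]' >/dev/null && python3 chk.py 4 -3 &&
python3 -m jog '[{"dp":[0.3,0,0],"delta_rot":[0,0,0],"grip":0.1}]' >/dev/null && python3 chk.py 4 -3 &&
python3 -m jog '[{"dp":[0.3,0,0],"delta_rot":[0,0,0],"grip":0.1}]' >/dev/null && python3 chk.py 4 -3 &&
python3 -m jog '[{"dp":[0.3,0,0],"delta_rot":[0,0,0],"grip":0.1}]' >/dev/null && python3 chk.py 4 -3 &&
python3 -m jog '[{"dp":[0.3,0,0],"delta_rot":[0,0,0],"grip":0.1}]' >/dev/null && python3 chk.py 4 -3 &&
python3 -m jog '[{"dp":[0.3,0,0],"delta_rot":[0,0,0],"grip":0.1}]' >/dev/null && python3 chk.py 4 -3 &&
python3 -m jog '[{"dp":[0.3,0,0],"delta_rot":[0,0,0],"grip":0.1}]' >/dev/null && python3 chk.py 4 -3
```

```text
Ftool [-1.07 -0.22 -6.79] sd [0.49 0.31 0.51] x 556.28 t 9.9
Ftool [-0.27  0.27 -7.14] sd [0.1  0.36 0.18] x 556.59 t 10.2
Ftool [-1.09 -0.24 -6.78] sd [0.78 0.52 0.21] x 556.88 t 10.5
Ftool [-1.47  0.11 -7.12] sd [0.31 0.82 0.28] x 557.18 t 10.8
Ftool [-0.6   0.33 -6.96] sd [0.33 0.44 0.62] x 557.48 t 11.1
Ftool [-0.92 -0.46 -7.1 ] sd [0.21 0.55 0.26] x 557.78 t 11.4
Ftool [-0.78 -0.35 -7.03] sd [0.38 0.31 0.28] x 558.08 t 11.7
Ftool [-0.52 -0.82 -6.81] sd [0.37 0.59 0.12] x 558.38 t 12.0
Ftool [-1.15  0.19 -6.69] sd [0.27 0.64 0.41] x 558.68 t 12.3
Ftool [-1.01 -0.06 -7.22] sd [0.47 0.3  0.39] x 558.98 t 12.6
Ftool [-0.79 -0.26 -6.99] sd [0.38 0.36 0.28] x 559.29 t 12.9
Ftool [-1.89  0.13 -7.57] sd [0.52 0.54 0.26] x 559.41 t 13.2
```

```bash
python3 -m jog '[{"dp":[0.2,0,0],"delta_rot":[0,0,0],"grip":0.1}]' >/dev/null && python3 chk.py 5 -4 &&
python3 -m jog '[{"dp":[0.2,0,0],"delta_rot":[0,0,0],"grip":0.1}]' >/dev/null && python3 chk.py 5 -4 &&
python3 -m jog '[{"dp":[0.2,0,0],"delta_rot":[0,0,0],"grip":0.1}]' >/dev/null && python3 chk.py 5 -4
```

```text
Ftool [-2.65  0.31 -8.05] sd [0.39 0.48 0.51] x 559.44 t 13.55
Ftool [-3.75  0.62 -8.75] sd [0.64 0.15 0.42] x 559.49 t 13.9
Ftool [-4.07  0.15 -9.1 ] sd [0.17 0.24 0.32] x 559.53 t 14.25
```

```bash
python3 -m jog '[{"dp":[0.2,0,-0.3],"delta_rot":[0,0,0],"grip":0.1},{"dp":[0.4,0,-0.5],"delta_rot":[0,0,0],"grip":0.1}]' >/dev/null && python3 chk.py 5 -7 &&
python3 -m jog '[{"dp":[0.3,0,0],"delta_rot":[0,0,0],"grip":0.1}]' >/dev/null && python3 chk.py 5 -7
```

```text
Ftool [-4.16  0.46 -7.23] sd [0.68 0.45 0.46] x 559.61 t 14.7
Ftool [-5.69  0.65 -8.02] sd [0.21 0.37 0.54] x 559.68 t 15.05
```

Run:
```python
from h import *
import cv2
cv2.imwrite('pics/w5.png',imaging.capture('wrist')[:,:,::-1])
```

```text
(no output)
```

View pics/w5.png

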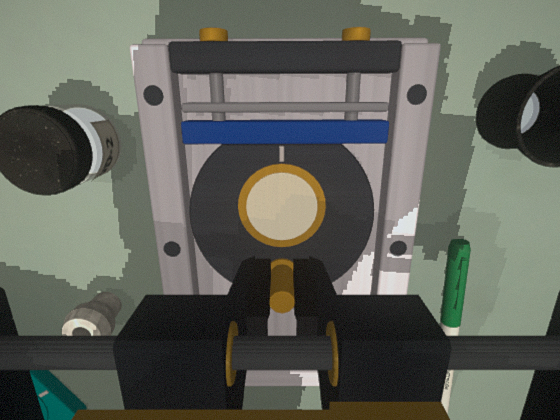

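The flat lies flush along the bar at v≈143. I'll bring the push up to about 8–9 N at the wrist (roughly 1 N of that is sliding friction) and hold.

```bash
python3 -m jog '[{"dp":[0.3,0,0],"delta_rot":[0,0,0],"grip":0.1}]' >/dev/null && python3 chk.py 5 -8.5 &&
python3 -m jog '[{"dp":[0.3,0,0],"delta_rot":[0,0,0],"grip":0.1}]' >/dev/null && python3 chk.py 5 -8.5
python3 chk.py 10 -9
```

```text
Ftool [-6.88  0.77 -8.85] sd [0.46 0.45 0.44] x 559.72 t 15.45
Ftool [-8.43  1.37 -9.4 ] sd [0.4  0.48 0.45] x 559.79 t 15.8
Ftool [-8.22  0.65 -9.72] sd [0.47 0.4  0.41] x 559.79 t 16.3
```

Bar deflection of about 0.39 mm gives 7.8 N, which agrees with the wrist reading. Holding longer.

```bash
python3 -m jog '[{"dp":[0.1,0,0],"delta_rot":[0,0,0],"grip":0.1},{"dp":[0.1,0,0],"delta_rot":[0,0,0],"grip":0.1},{"dp":[0.1,0,0],"delta_rot":[0,0,0],"grip":0.1},{"dp":[0.1,0,0],"delta_rot":[0,0,0],"grip":0.1},{"dp":[0.1,0,0],"delta_rot":[0,0,0],"grip":0.1}]'
python3 chk.py 30 -9
```

```text
clock: 16.8
tcp_pos: [562.8, -7.0, 52.4]
ee_rot: [0.999, 0.044, -0.003, -0.0]
force: [-8.7, -0.9, 10.5]
width: 10.7
gripper_force: 30.0
Ftool [-8.88  1.1  -9.74] sd [0.44 0.47 0.56] x 559.79 t 18.3
```

```bash
python3 -m jog '[{"dp":[-0.4,0,-0.3],"delta_rot":[0,0,0],"grip":0.1},{"dp":[-0.8,0,-0.6],"delta_rot":[0,0,0],"grip":0.1},{"dp":[-1.2,0,-0.9],"delta_rot":[0,0,0],"grip":0.1}]'
python3 chk.py 3 -9
python3 -m jog '[{"dp":[0,0,0],"delta_rot":[0,0,0],"grip":0.2},{"dp":[0,0,0],"delta_rot":[0,0,0],"grip":0.35},{"dp":[0,0,0],"delta_rot":[0,0,0],"grip":0.35},{"dp":[0,0,0],"delta_rot":[0,0,0],"grip":0.35},{"dp":[0,0,0],"delta_rot":[0,0,0],"grip":0.35}]'
python3 -m jog '[{"dp":[0,0,-10],"delta_rot":[0,0,0],"grip":0.35},{"dp":[0,0,-30],"delta_rot":[0,0,0],"grip":0.35},{"dp":[0,0,-60],"delta_rot":[0,0,0],"grip":0.35},{"dp":[0,0,-80],"delta_rot":[0,0,0],"grip":0.35},{"dp":[0,0,-80],"delta_rot":[0,0,0],"grip":0.35}]'
python3 chk.py 4 -9
python3 - <<'E'
from h import *
import cv2
cv2.imwrite('pics/w6.png',imaging.capture('wrist')[:,:,::-1])
E
```

```text
clock: 18.6
tcp_pos: [562.6, -7.0, 53.0]
ee_rot: [0.999, 0.043, -0.001, -0.0]
force: [-1.5, -1.0, -1.4]
width: 11.1
gripper_force: 30.0
Ftool [-3.55  0.05 -0.22] sd [0.42 0.13 0.18] x 559.82 t 18.75
clock: 19.25
tcp_pos: [563.5, -7.1, 53.7]
ee_rot: [0.999, 0.043, 0.0, 0.0]
force: [0.2, -0.5, -0.2]
width: 30.6
gripper_force: 0.0
clock: 19.75
tcp_pos: [564.7, -7.4, 136.9]
ee_rot: [0.999, 0.043, 0.003, 0.001]
force: [0.9, 0.1, -1.1]
width: 30.8
gripper_force: 0.0
Ftool [ 0.25 -0.31  0.21] sd [0.38 0.61 0.51] x 560.5 t 19.95
```

View pics/w6.png

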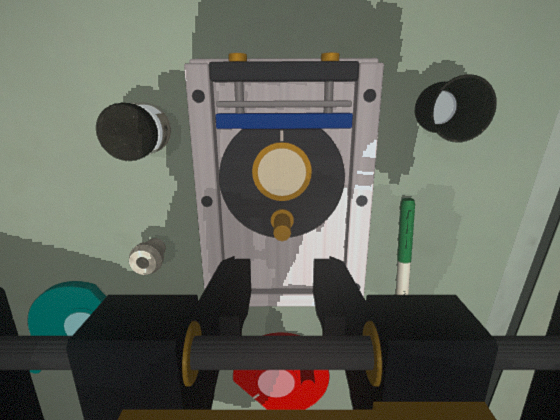

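The disc lies flush under the bar's edge (v≈128), released, with line (282,135) and stud (282,230) in line. The neighbouring things are undisturbed.

```bash
python3 -c "
from rig import job_done;print(job_done())"
```

```text
the job is handed in; nothing more can be done
None
```

The job is handed in, result not reported back: the disc's flat was pressed squarely on the bar at about 8–9 N (wrist reading) for over 2 s, then released, and the last picture shows it flush along the bar, still in the nest, with the things round it undisturbed; I gripped the stud to turn and feed the disc rather than pushing it with a fingertip.

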